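# Close a consolidation cell and hold its collar down for the nuts

### The arm

A 7-joint arm with a two-finger parallel gripper is mounted at the origin on a cart in front of the work surface, level with it; the furniture and walls round the work are solid. World frame = base frame: x ahead of the robot, y to its left, z up, the work surface at z = 0. Lengths are in m, angles in rad, forces in N, time in s.
With the tool pointing down it reaches from about 0.35 to 0.9 m from the base axis. Payload 7.2 kg.
Tool frame: the origin (TCP) lies on the centre line of the jaws, within the pads' length; the fingertips stand 11 mm ahead of it and the grasp point (between the pads) lies 8 mm behind it; z points along the fingers, y is the line along which they close (so a half turn about z gives the same grasp; the last joint's range is limited). The gripper opens to 85 mm and grips with 20 to 120 N. Pads are 22 mm wide; open, the fingers measure 114 mm over their backs; the gripper's body (76 mm by 85 mm) begins 54 mm behind the grasp point. The pads swing forward as they close: fully open they stand 13 mm farther back than shut.
Start: joints at [-1.257, 0.411, -0.013, 1.596, 0.006, 1.134, -0.082], TCP at [0.233, 0.58, 0.242] pointing down, gripper open.
Joint ranges: [-2.95, 2.95], [-0.29, 1.99], [-1.47, 1.44], [0.14, 2.54], [-1.03, 4.17], [0.13, 1.85], [-2.86, 2.86]. Speed limits (rad/s): [2.39, 2.39, 3.01, 3.01, 3.14, 3.14, 3.14].

### API

Orientations are given as a unit quaternion [x, y, z, w].
In Python, from bench import monitor, get_image, ticket gives the robot as it stands. The module is installed in compiled form; this text tells all that it offers.
- The arm moves only by the tool servo_tool, never from a script. Its argument "increments" is a list of rows, each an object of numbers: "tx", "ty", "tz": the shift along the tool's x, y, z in cm; "rx", "ry", "rz": the turn, a rotation vector about the tool's x, y, z in degrees. A call has 1 to 20 rows; each row shifts and turns the commanded pose from where the row before left it, along the tool's axes as they then stand; what a row does not reach is not made up. A row lasts 1/12 s, in which the tool goes at most 41.7 mm and 7.16 degrees, less where a joint would pass 70% of its speed; a pose out of reach is approached as far as the arm can. A call is refused whole if a number of a shift passes 4.17 or a number of a turn 7.16, either way. A call with a gripper value outside its range is refused whole. "grip" is the gripper's target within -1 to 1 (shut at 1, half-way at 0, fully open at -1), set as the call begins (left out, the last holds). The fingers move at their own pace and stop on an object; the grip force is fixed at half the most. Time passes only in rows, so rows that do not move let the fingers close. It gives the time, the measured TCP pose, the force, the opening and the grip force at its end, in the units of the state.
- monitor.get_state(): the state, without advancing time (a new reading comes with each control period).
- get_image(name): name is "scene" or "top"; returns a dict with "frame" (400x640x3 uint8, red, green, blue), "vertical_fov" (degrees; the focal length in pixels is half the picture's height over the tangent of half this angle, whatever the lens; pixels are square), "cx", "cy" (the principal point, pixels), "origin" and "attitude" of the camera in the world. Camera axes: x right, y up, looking along -z (the intrinsics and any distortion apply to the point x, -y, -z); pixel columns grow to the right and rows downward; lengths in m; the calibration is good to about 2 mm. A picture is of the moment at which its call begins. There is no depth.
- ticket.finish_job(): hands the job in; it is judged then, once.
The state is a dict: "time": time; "joints": joint angles; "dq": joint speeds; "joint_efforts": joint torques, N m; "eef_pos": TCP position; "eef_rot": TCP orientation; "force": force on the tool from outside, world axes, zero at the start; "moment": the same for the moment, N m; "finger_gap": opening from 0.0 (shut) to 1.0 (fully open); "gripper_force": force on a finger pad.
Only numpy, scipy, OpenCV 4.12 (cv2) and the standard library are available. Lean on these libraries where they do the work, as an engineer would, in place of code of your own. Each camera call takes 0.05 s, during which the arm holds its last target. There are 200 camera calls.

### The job

Put the consolidation cell together: lay the porous disc flat in the well of the cell base, stand the smaller of the two cutting rings upright on it in the well, then fit the eared collar over the ring and both studs until it sits fully home on the face of the base. Finish while still gripping the collar by its neck and pressing it firmly down with about 20 N, and do not let go, so that a colleague can run the nuts on. Leave the larger ring and the two nuts where they lie.

Things in the scene. Friction and masses are not known exactly. Their poses are not given: they have to be found in the camera images.
- cell_base: cell base: a round aluminium block, 140 mm across, 30 mm high, standing on the worktop, too heavy to shift; origin under its centre, z up. A round well in the middle, an upright threaded stud on either side of it at y = +54 and -54 mm, and a brass drain spout that sticks out sideways along +x to 92 mm from the axis, below the top face
- base_face (a point): centre of the base's flat top face, 30 mm above the worktop, over the mouth of the well; axes as cell_base. The two studs (10 mm diameter, at y = +54 and -54 mm) rise 22 mm above this face, their last 5 mm tapered to 5 mm diameter
- well_floor (a point): centre of the flat floor of the well, 12 mm above the worktop, 18 mm below the top face. The well is 54 mm across, with a 3 mm wide 45 degree lead-in at the mouth (60 mm across at the top face)
- disc_centre (a point): porous disc: a flat round stone-grey disc, 50 mm diameter, 10 mm thick, lying on the worktop. This point is its centre, half-way up, z along its axis; seated flat in the well it is 5 mm above well_floor
- small_ring_centre (a point): the smaller of two bare steel cutting rings, the one that fits the well: 50 mm outer diameter, 20 mm high, wall about 3 mm, lying flat on the worktop. This point is its centre, half-way up, z along its axis. Standing on the disc in the well it sticks out 12 mm above the top face and this point is 20 mm above well_floor
- large_ring_centre (a point): the larger cutting ring, 64 mm outer diameter, 20 mm high; too big for the well, not used. The two rings may lie in either order. This point is its centre, half-way up
- collar_neck (a point): the collar's upstanding round neck, 56 mm outer diameter, from 18 to 46 mm above the collar's underside: grip it from above, from outside, across the collar's x (square to the line of the ears, as the studs stand in the way along y). This point is on the axis, 34 mm above the underside; axes as collar
- collar: bare steel collar, 0.3 to 0.5 kg, 46 mm high: round flange 84 mm across, 18 mm high, with an ear at y = +54 and -54 mm (top 10 mm up, 14 mm hole; either fits either stud) and the neck on top. Origin: centre of its flat underside, which meets base_face when fully home. Its 58 mm counterbore (14 mm deep) clears the ring; its 44 mm bore is too narrow for disc or ring, so these go in first
- nut_1: steel hexagon nut, 17 mm across flats, 8 mm high, lying on the worktop, origin under its centre; not used
- nut_2: the other steel hexagon nut, same size, not used

How it is judged:
By the outcome, as a careful person would: the job done as asked, in the order asked, and still so for the second after the job is handed in, while the arm keeps its last pose, push and grip.
It also fails if it takes over 58 s, if anything falls off the work surface, if the arm or the gripper's body presses on something with over 40 N, if the wrist force passes 120 N, or if a joint passes its speed limit or range.

## Working session

There is one attempt and no reset: what is moved stays moved. The work goes in short steps, Python scripts to look and compute and a tool call to move; the robot and the scene stay as the last step left them, time stands still between calls to the robot, and variables do not carry over. Pictures are saved under pics/ and viewed, at most 10 in all, crops included, and the job is handed in when it is done.

Besides the shell and the picture viewer there is one more tool, called after "Request:" as name([rows], argument=value, ...), one row to a line, values as JSON. servo_tool: Moves the arm, as the interface text tells. Its arguments: {"type":"object","properties":{"increments":{"type":"array","items":{"type":"object","properties":{"tx":{"type":"number"},"ty":{"type":"number"},"tz":{"type":"number"},"rx":{"type":"number"},"ry":{"type":"number"},"rz":{"type":"number"}}}},"grip":{"type":"number"}},"required":["increments"]}

```bash
mkdir -p pics
python3 - <<'E'
from bench import monitor, get_image
import cv2
s=monitor.get_state(); print(s)
for n in("scene","top"):
    d=get_image(n); print(n,{k:v for k,v in d.items() if k!="frame"})
    cv2.imwrite(f"pics/{n}0.png",d["frame"][:,:,::-1])
E
```

```text
{'time': 0.0, 'joints': array([-1.25718833,  0.41190563, -0.01272534,  1.59708566,  0.00560416,
        1.13427766, -0.08221981]), 'dq': array([-0.00040284,  0.00052745,  0.00101579, -0.00078846, -0.00150299,
        0.00056497, -0.00011469]), 'joint_efforts': array([-5.52030997e-04, -6.00611472e+01,  6.81664310e-01, -2.99412078e+01,
        1.36875789e-02,  1.08627963e-02, -4.44855357e-05]), 'eef_pos': array([0.23272296, 0.57952449, 0.24143238]), 'eef_rot': array([ 1.89737148e-01,  9.81834580e-01, -8.14340598e-04, -9.88070616e-05]), 'force': array([-0.23392059, -0.63261035, -0.05286759]), 'moment': array([-0.00161724,  0.03310927, -0.02502269]), 'gripper_force': 0.0, 'finger_gap': 0.9984112053671504}
scene {'vertical_fov': 48.769720718748374, 'cx': 317.5836556350394, 'cy': 205.61401516741614, 'origin': array([-0.28195687, -0.39845132,  0.68227762]), 'attitude': array([ 0.39093106, -0.23410526, -0.44023767,  0.77366558])}
top {'vertical_fov': 57.89133816318558, 'cx': 324.2048558080327, 'cy': 198.22647302887114, 'origin': array([0.41086736, 0.04273062, 0.94482225]), 'attitude': array([-0.02779385,  0.04758142,  0.71149276, -0.70052949])}
```

View pics/scene0.png

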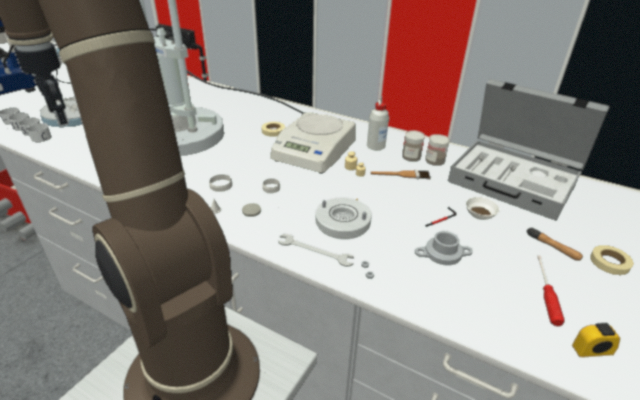

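View pics/top0.png

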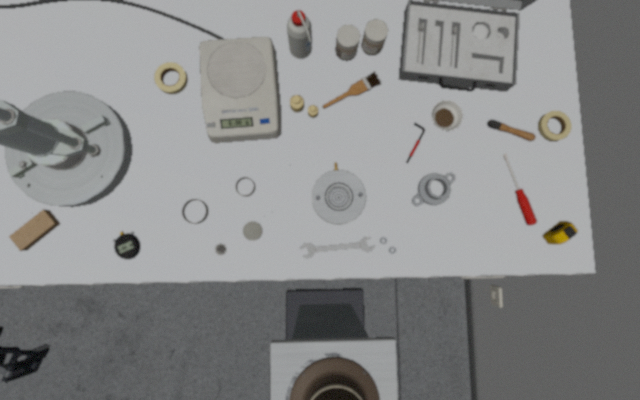

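Both views are clear. Top view: small ring (245,186), large ring (195,211), disc (252,231), base (339,196), spout (336,165), collar (433,188), nuts (383,240) and (392,250). Scene view: disc (251,210), small ring (271,185), base (343,216), collar (444,248).

```bash
cat > h.py <<'E'
import numpy as np, cv2
from scipy.spatial.transform import Rotation as R
from bench import monitor, get_image
def cam(d):
    f=200/np.tan(np.radians(d["vertical_fov"])/2)
    return f,R.from_quat(d["attitude"]).as_matrix(),np.array(d["origin"])
def ray(d,u,v):
    f,M,o=cam(d); r=M@np.array([(u-d["cx"])/f,-(v-d["cy"])/f,-1]); return o,r/np.linalg.norm(r)
def onz(d,u,v,z):
    o,r=ray(d,u,v); return o+r*(z-o[2])/r[2]
def tri(d1,p1,d2,p2):
    o1,r1=ray(d1,*p1);o2,r2=ray(d2,*p2)
    t=np.linalg.lstsq(np.c_[r1,-r2],o2-o1,rcond=None)[0]
    a,b=o1+r1*t[0],o2+r2*t[1]; return (a+b)/2,np.linalg.norm(a-b)
def proj(d,P):
    f,M,o=cam(d); c=M.T@(np.array(P)-o); return d["cx"]-f*c[0]/c[2], d["cy"]+f*c[1]/c[2]
E
python3 - <<'E'
from h import *
np.set_printoptions(precision=4,suppress=True)
D={n:get_image(n) for n in("top","scene")}
rois={"top":(180,155,470,265),"scene":(200,165,480,290)}
ims=[]
for n,d in D.items():
    x0,y0,x1,y1=rois[n]; g=cv2.cvtColor(d["frame"],cv2.COLOR_RGB2GRAY)
    np.save(n+"0.npy",d["frame"])
    bg=cv2.medianBlur(cv2.dilate(g,np.ones((25,25))),31)
    m=((bg.astype(int)-g)>22).astype(np.uint8)
    N,lab,st,ce=cv2.connectedComponentsWithStats(m)
    for i in range(1,N):
        if st[i,4]>15 and x0<ce[i,0]<x1 and y0<ce[i,1]<y1:
            c=max(cv2.findContours((lab==i).astype(np.uint8),0,1)[0],key=cv2.contourArea)
            e=cv2.fitEllipse(cv2.convexHull(c)) if len(cv2.convexHull(c))>4 else None
            print(n,st[i],ce[i].round(1),e and np.round(np.r_[e[0],e[1],e[2]],1),onz(d,*(e[0] if e else ce[i]),.01))
    ims.append(cv2.resize(d["frame"][y0:y1,x0:x1,::-1],None,fx=2.5,fy=2.5,interpolation=cv2.INTER_CUBIC))
w=max(i.shape[1] for i in ims)
cv2.imwrite("pics/c1.png",np.vstack([cv2.copyMakeBorder(i,0,0,0,w-i.shape[1],0) for i in ims]))
E
```

```text
top [332 162   8  10  44] [335.4 167.4] [335.  167.    9.1  10.6  79.6] [ 0.5928 -0.0141  0.01  ]
top [411 172  44  34 890] [432.8 189.2] [432.9 189.2  31.7  49.8  53.1] [ 0.5305 -0.2707  0.01  ]
top [235 177  21  20 141] [245.3 186. ] [245.  186.5  19.5  21.  122.6] [0.5444 0.2206 0.01  ]
top [314 181  52  37 996] [340.5 197. ] [341.3 199.   36.1  52.9  97.5] [ 0.5081 -0.0288  0.01  ]
top [181 199  28  25 229] [194.7 210.9] [194.8 211.1  25.3  27.7  92.7] [0.4822 0.3485 0.01  ]
top [315 209  31  16  83] [328.7 218.8] [329.9 216.5  11.2  31.1 112.9] [0.4631 0.0017 0.01  ]
top [243 221  20  20 316] [252.4 230.5] [252.4 230.5  19.4  20.1  86.2] [0.4303 0.2011 0.01  ]
top [301 237  73  20 353] [337.1 246.6] [337.4 246.9  20.9  76.4  84.5] [ 0.3847 -0.0161  0.01  ]
top [380 237   7   7  34] [382.9 240. ] [382.7 240.1   6.2   7.3 113. ] [ 0.4    -0.1335  0.01  ]
top [215 243  12  12 115] [220.5 248.7] [220.4 248.8  11.7  11.9  97.6] [0.3852 0.2818 0.01  ]
top [389 247   7   7  35] [392.  249.7] [392.  249.7   6.2   6.8 100.1] [ 0.3751 -0.1566  0.01  ]
scene [    0     0   640   400 97043]
[... 567 characters left out ...]
[ 315  198   57   42 1813] [342.2 219.2] [343.1 217.8  43.7  57.7  93.2] [ 0.5186 -0.0211  0.01  ]
scene [242 203  20  15 238] [251.3 209.7] [251.2 209.8  14.7  20.2  84.4] [0.4253 0.1957 0.01  ]
scene [424 206  33  22 189] [442.4 217.8] [439.9 216.1  14.3  38.3  67.2] [ 0.6539 -0.2281  0.01  ]
scene [ 414  231   59   35 1260] [443.8 249.1] [443.  248.3  33.9  58.1  92.8] [ 0.5365 -0.2724  0.01  ]
scene [278 234  77  33 522] [316.3 250. ] [316.2 250.2  21.2  83.2 107.1] [ 0.378  -0.0248  0.01  ]
scene [361 261   9   8  58] [364.7 264.2] [364.8 264.2   7.7   8.8 104. ] [ 0.3938 -0.1398  0.01  ]
scene [365 271  10   9  65] [369.5 274.8] [369.5 274.9   8.1   9.6 107.3] [ 0.369  -0.1627  0.01  ]
```

View pics/c1.png

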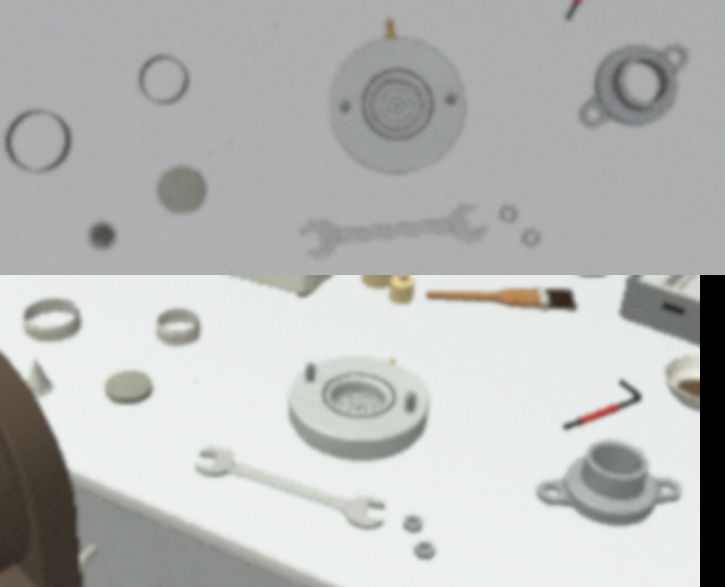

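The crop shows base studs near top-view px (318,197) and (360,195), and the well rim centred at (339,197). The collar ears are near (417,201) and (450,178). Next I fit circle edges on the proper planes in both views.

```bash
cat >> h.py <<'E'
from scipy.ndimage import map_coordinates, gaussian_filter
from scipy.optimize import least_squares
def circ(d,c,z,r,dr,sign=0,it=3):
    """fit circle to strongest radial edges on plane z; sign +1: brighter outside"""
    g=gaussian_filter(cv2.cvtColor(d["frame"],cv2.COLOR_RGB2GRAY).astype(float),.7)
    c=np.array(c[:2],float); rs=np.arange(r-dr,r+dr,.0003)
    for _ in range(it):
        P=[]
        for a in np.linspace(0,2*np.pi,90,endpoint=False):
            u=np.array([np.cos(a),np.sin(a)])
            pt=[proj(d,[*(c+u*q),z]) for q in rs]
            p=map_coordinates(g,[[q[1] for q in pt],[q[0] for q in pt]],order=1)
            k=np.gradient(gaussian_filter(p,3)); k=k*sign if sign else abs(k)
            j=np.argmax(k)
            if 2<j<len(rs)-3 and k[j]>.3: P.append(c+u*rs[j])
        P=np.array(P)
        s=least_squares(lambda x:np.hypot(*(P-x[:2]).T)-x[2],[*c,r],loss="soft_l1",f_scale=.001)
        c=s.x[:2]
    return s.x,len(P),np.median(abs(s.fun))
E
cat > m.py <<'E'
from h import *
np.set_printoptions(precision=4,suppress=True)
D={n:get_image(n) for n in("top","scene")}
for nm,c,z,r,dr,sg in [("disc",(.430,.200),.01,.025,.006,1),("ring",(.544,.219),.02,.025,.006,1),
  ("baseface",(.513,-.022),.03,.070,.006,0),("wellmouth",(.513,-.022),.03,.030,.004,0),
  ("necktop",(.53,-.272),.046,.028,.006,0),("flange",(.53,-.27),.018,.042,.006,0)]:
    pc={}
    for n,d in D.items():
        try: s,k,e=circ(d,c,z,r,dr,sg)
        except Exception as x: print(nm,n,x); continue
        pc[n]=proj(d,[s[0],s[1],z]); print(nm,n,s,k,round(e,4))
    if len(pc)==2: print("   tri",*tri(D["top"],pc["top"],D["scene"],pc["scene"]))
t=D["top"]
for p in [(318,197.4),(360.4,194.6)]: print("stud",onz(t,*p,.045))
for p in [(417.2,200.6),(450,177.8)]: print("ear",onz(t,*p,.010))
print("spout",onz(t,335.5,164,.015))
E
python3 m.py
```

```text
disc top [0.4302 0.2012 0.0246] 90 0.0004
disc scene [0.4263 0.1966 0.027 ] 90 0.0013
   tri [0.4307 0.2013 0.0055] 0.001611613550392825
ring top [0.543  0.2187 0.0266] 90 0.0002
ring scene [0.541  0.2154 0.0252] 70 0.0013
   tri [0.5438 0.2185 0.0174] 0.0015783474733378972
baseface top [ 0.5125 -0.0203  0.0712] 90 0.0006
baseface scene [ 0.5121 -0.0237  0.0702] 90 0.0011
   tri [ 0.5134 -0.0216  0.0282] 0.002742789239711648
wellmouth top [ 0.5128 -0.0206  0.0315] 75 0.0005
wellmouth scene [ 0.5137 -0.0255  0.0294] 86 0.0012
   tri [ 0.5141 -0.0228  0.0284] 0.0046995933676950725
necktop top [ 0.5308 -0.2705  0.0242] 90 0.0002
necktop scene [ 0.5272 -0.2759  0.0267] 90 0.0009
   tri [ 0.5321 -0.2737  0.0411] 0.003172252227840855
flange top [ 0.5305 -0.2694  0.0431] 90 0.0008
flange scene [ 0.5315 -0.2766  0.0429] 81 0.0016
   tri [ 0.5324 -0.2735  0.0151] 0.006487357082982158
stud [0.5093 0.0322 0.045 ]
stud [ 0.5149 -0.0745  0.045 ]
ear [ 0.5011 -0.2277  0.01  ]
ear [ 0.5604 -0.3177  0.01  ]
spout [ 0.5998 -0.0153  0.015 ]
```

```bash
cat >> h.py <<'E'
def go(x,y,z,yaw):
    """distance to go in tool axes (cm, deg) to put TCP at x,y,z with tool y at yaw (mod 180); shift first, then turn"""
    s=monitor.get_state(); T=R.from_quat(s["eef_rot"]); M=T.as_matrix()
    dw=np.array([x,y,z])-s["eef_pos"]; dt=M.T@dw*100
    cur=np.degrees(np.arctan2(M[1,1],M[0,1])); dy=(yaw-cur+90)%180-90
    a=R.from_rotvec([0,0,np.radians(-dy)]).as_matrix()
    print("t",round(s["time"],2),"pos",s["eef_pos"].round(4),"yaw",cur.round(1),"j",s["joints"].round(2),"F",s["force"].round(1),"gap",(s["finger_gap"]*85).round(1))
    print("tilt z",M[:,2].round(4),"shift",dt.round(2),"| turn rz",(-dy).round(1),"| shift if after turn",(a.T@dt).round(2))
E
python3 -c "
from h import *
go(.430,.2005,.12,3)"
```

```text
Traceback (most recent call last):
  File "h.py", line 42, in go
    print("t",round(s["time"],2),"pos",s["eef_pos"].round(4),"yaw",cur.round(1),"j",s["joints"].round(2),"F",s["force"].round(1),"gap",(s["finger_gap"]*85).round(1))
                                                                                                                                       ^^^^^^^^^^^^^^^^^^^^^^^^^^
AttributeError: 'float' object has no attribute 'round'
```

```bash
sed -i 's/(s\["finger_gap"\]\*85).round(1)/round(s["finger_gap"]*85,1)/' h.py; python3 -c "
from h import *
go(.430,.2005,.12,3)"
```

```text
t 0.3 pos [0.2328 0.5798 0.242 ] yaw 68.1 j [-1.26  0.41 -0.01  1.6   0.01  1.13 -0.08] F [ 0.4 -0.6  0.1] gap 85.0
tilt z [-2.e-04 -6.e-04 -1.e+00] shift [-32.43 -27.85  12.22] | turn rz 65.1 | shift if after turn [-38.91  17.71  12.22]
```

Request:
servo_tool([
  {"tx": -1.6,"ty": -1.4},
  {"tx": -2.8,"ty": -2.4},
  {"tx": -2.8,"ty": -2.4},
  {"tx": -2.8,"ty": -2.4},
  {"tx": -2.8,"ty": -2.4},
  {"tx": -2.8,"ty": -2.4},
  {"tx": -2.8,"ty": -2.4},
  {"tx": -2.8,"ty": -2.4},
  {"tx": -2.8,"ty": -2.4},
  {"tx": -2.8,"ty": -2.4},
  {"tx": -2.8,"ty": -2.4},
  {"tx": -2.4,"ty": -2.1},
  {"rz": 6.5,"tz": 1.4},
  {"rz": 6.5,"tz": 1.4},
  {"rz": 6.5,"tz": 1.4},
  {"rz": 6.5,"tz": 1.4},
  {"rz": 6.5,"tz": 1.4},
  {"rz": 6.5,"tz": 1.4},
  {"rz": 6.5,"tz": 1.4},
  {"rz": 6.5,"tz": 1.4},
], grip=-0.5)

```text
invalid input
```

Request:
servo_tool([
  {"rz": 6.5,"tz": 1.0},
  {"rz": 6.5},
  {"tz": 0},
])

```text
invalid input
```

```bash
python3 -c "
from h import *
go(.430,.2005,.03,3)
for n in ('scene','top'):
    d=get_image(n); s=monitor.get_state()
    print(n,proj(d,s['eef_pos']))
    cv2.imwrite('pics/g_%s.png'%n,d['frame'][:,:,::-1])
a,b=cv2.imread('pics/g_scene.png'),cv2.imread('pics/g_top.png')
cv2.imwrite('pics/g.png',np.hstack([cv2.resize(a[100:300,150:350],(400,400)),cv2.resize(b[100:300,150:350],(400,400))]))
"
```

```text
t 0.3 pos [0.2328 0.5798 0.242 ] yaw 68.1 j [-1.26  0.41 -0.01  1.6   0.01  1.13 -0.08] F [ 0.4 -0.6  0.1] gap 85.0
tilt z [-2.e-04 -6.e-04 -1.e+00] shift [-32.43 -27.84  21.22] | turn rz 65.1 | shift if after turn [-38.9   17.71  21.22]
scene (np.float64(58.15493228160341), np.float64(118.55330930465513))
top (np.float64(23.064295357393974), np.float64(339.51320957711874))
```

View pics/g.png

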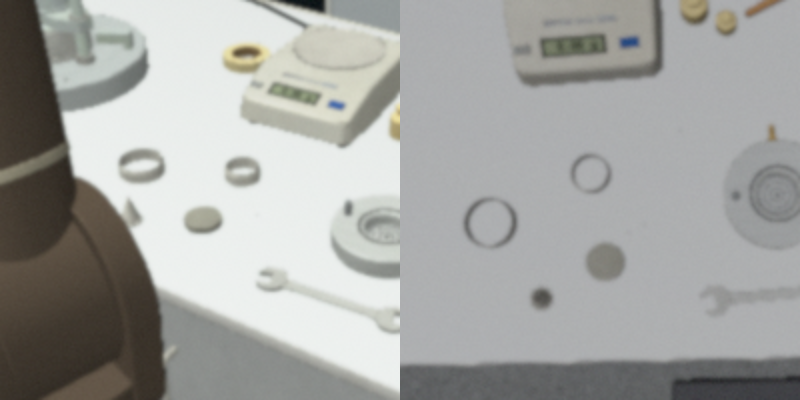

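The arm has not moved because the call was refused. I'll try rows with all six numbers.

Request:
servo_tool([
  {"tx": -1.6,"ty": -1.4,"tz": 0,"rx": 0,"ry": 0,"rz": 0},
], grip=-0.5)

```text
time: 0.48
eef_pos: [0.2395, 0.5638, 0.2419]
eef_rot: [0.187, 0.982, 0.001, -0.001]
force: [-1.2, -0.6, 0.3]
finger_gap: 0.882
gripper_force: 0.0
```

Request:
servo_tool([
  {"tx": -2.8,"ty": -2.4,"tz": 0,"rx": 0,"ry": 0,"rz": 0},
  {"tx": -2.8,"ty": -2.4,"tz": 0,"rx": 0,"ry": 0,"rz": 0},
  {"tx": -2.8,"ty": -2.4,"tz": 0,"rx": 0,"ry": 0,"rz": 0},
  {"tx": -2.8,"ty": -2.4,"tz": 0,"rx": 0,"ry": 0,"rz": 0},
  {"tx": -2.8,"ty": -2.4,"tz": 0,"rx": 0,"ry": 0,"rz": 0},
  {"tx": -2.8,"ty": -2.4,"tz": 0,"rx": 0,"ry": 0,"rz": 0},
  {"tx": -2.8,"ty": -2.4,"tz": 0,"rx": 0,"ry": 0,"rz": 0},
  {"tx": -2.8,"ty": -2.4,"tz": 0,"rx": 0,"ry": 0,"rz": 0},
  {"tx": -2.8,"ty": -2.4,"tz": 0,"rx": 0,"ry": 0,"rz": 0},
  {"tx": -2.8,"ty": -2.4,"tz": 0,"rx": 0,"ry": 0,"rz": 0},
  {"tx": -2.8,"ty": -2.4,"tz": 0,"rx": 0,"ry": 0,"rz": 0},
  {"tx": 0,"ty": 0,"tz": 1.3,"rx": 0,"ry": 0,"rz": 6.5},
  {"tx": 0,"ty": 0,"tz": 1.3,"rx": 0,"ry": 0,"rz": 6.5},
  {"tx": 0,"ty": 0,"tz": 1.3,"rx": 0,"ry": 0,"rz": 6.5},
  {"tx": 0,"ty": 0,"tz": 1.3,"rx": 0,"ry": 0,"rz": 6.5},
  {"tx": 0,"ty": 0,"tz": 1.3,"rx": 0,"ry": 0,"rz": 6.5},
  {"tx": 0,"ty": 0,"tz": 1.3,"rx": 0,"ry": 0,"rz": 6.5},
  {"tx": 0,"ty": 0,"tz": 1.3,"rx": 0,"ry": 0,"rz": 6.5},
  {"tx": 0,"ty": 0,"tz": 1.3,"rx": 0,"ry": 0,"rz": 6.5},
  {"tx": 0,"ty": 0,"tz": 1.3,"rx": 0,"ry": 0,"rz": 6.5},
])

```text
time: 2.15
eef_pos: [0.4301, 0.2014, 0.1249]
eef_rot: [0.647, 0.762, 0.0, 0.0]
force: [0.1, -0.4, -0.5]
finger_gap: 0.749
gripper_force: 0.0
```

Request:
servo_tool([
  {"tx": 0,"ty": 0,"tz": 0.4,"rx": 0,"ry": 0,"rz": 6.5},
  {"tx": 0,"ty": 0,"tz": 0,"rx": 0,"ry": 0,"rz": 0},
  {"tx": 0,"ty": 0,"tz": 0,"rx": 0,"ry": 0,"rz": 0},
])

```text
time: 2.4
eef_pos: [0.4299, 0.2014, 0.1213]
eef_rot: [0.686, 0.727, -0.0, 0.0]
force: [-0.4, 0.8, 1.3]
finger_gap: 0.749
gripper_force: 0.0
```

```bash
cat > look.py <<'E'
import sys
from h import *
def look(name,cs=(150,100,350,300),ct=(150,100,350,300)):
    o=[]
    for n,c in (("scene",cs),("top",ct)):
        d=get_image(n); s=monitor.get_state()
        np.save("last_%s.npy"%n,d["frame"])
        print(n,"TCP px",np.round(proj(d,s["eef_pos"]),1))
        o.append(cv2.resize(d["frame"][c[1]:c[3],c[0]:c[2],::-1],(400,400),interpolation=cv2.INTER_CUBIC))
    cv2.imwrite("pics/%s.png"%name,np.hstack(o))
E
python3 -c "
from look import *
go(.430,.2005,.03,3)
look('g2')"
```

```text
t 2.4 pos [0.4299 0.2014 0.1213] yaw 3.3 j [-0.83  0.32  0.36  2.1  -0.16  0.75 -0.32] F [-0.4  0.8  1.3] gap 63.7
tilt z [-2.e-04 -4.e-04 -1.e+00] shift [-0.08  0.    9.13] | turn rz 0.3 | shift if after turn [-0.08  0.    9.13]
scene TCP px [247.3 170.9]
top TCP px [243.8 229.6]
```

View pics/g2.png

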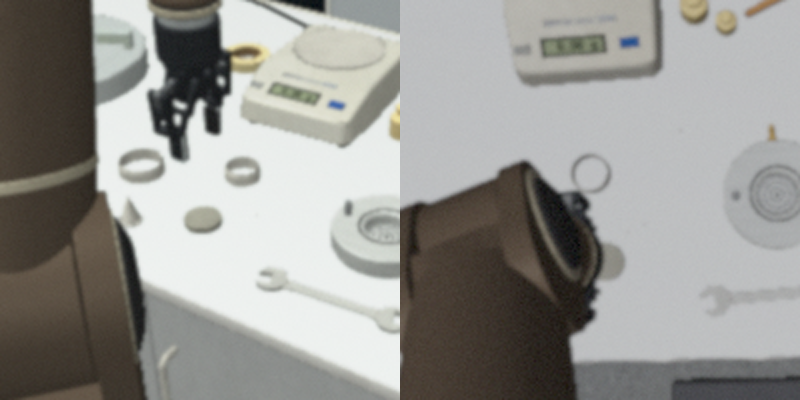

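The scene view shows the fingers over the disc, with the tips near (240,177) and (257,165) px. They straddle the projected TCP (247,171), so I'm descending.

Request:
servo_tool([
  {"tx": 0,"ty": 0,"tz": 2.0,"rx": 0,"ry": 0,"rz": 0},
  {"tx": 0,"ty": 0,"tz": 3.0,"rx": 0,"ry": 0,"rz": 0},
  {"tx": 0,"ty": 0,"tz": 3.0,"rx": 0,"ry": 0,"rz": 0},
  {"tx": 0,"ty": 0,"tz": 1.7,"rx": 0,"ry": 0,"rz": 0},
  {"tx": 0,"ty": 0,"tz": 0,"rx": 0,"ry": 0,"rz": 0},
  {"tx": 0,"ty": 0,"tz": 0.2,"rx": 0,"ry": 0,"rz": 0},
  {"tx": 0,"ty": 0,"tz": 0.2,"rx": 0,"ry": 0,"rz": 0},
  {"tx": 0,"ty": 0,"tz": 0.2,"rx": 0,"ry": 0,"rz": 0},
])

```text
time: 3.17
eef_pos: [0.431, 0.2019, 0.0196]
eef_rot: [0.687, 0.726, 0.001, 0.0]
force: [-1.1, -0.7, -0.9]
finger_gap: 0.748
gripper_force: 0.0
```

Request:
servo_tool([
  {"tx": 0,"ty": 0,"tz": 0.2,"rx": 0,"ry": 0,"rz": 0},
  {"tx": 0,"ty": 0,"tz": 0.2,"rx": 0,"ry": 0,"rz": 0},
  {"tx": 0,"ty": 0,"tz": 0,"rx": 0,"ry": 0,"rz": 0},
  {"tx": 0,"ty": 0,"tz": 0.1,"rx": 0,"ry": 0,"rz": 0},
  {"tx": 0,"ty": 0,"tz": 0.1,"rx": 0,"ry": 0,"rz": 0},
  {"tx": 0,"ty": 0,"tz": 0,"rx": 0,"ry": 0,"rz": 0},
])

```text
time: 3.67
eef_pos: [0.4299, 0.2013, 0.0122]
eef_rot: [0.688, 0.726, -0.0, -0.0]
force: [0.1, -0.3, -0.2]
finger_gap: 0.754
gripper_force: 0.0
```

Request:
servo_tool([
  {"tx": 0,"ty": 0,"tz": 0.1,"rx": 0,"ry": 0,"rz": 0},
  {"tx": 0,"ty": 0,"tz": 0.1,"rx": 0,"ry": 0,"rz": 0},
  {"tx": 0,"ty": 0,"tz": 0.1,"rx": 0,"ry": 0,"rz": 0},
  {"tx": 0,"ty": 0,"tz": 0,"rx": 0,"ry": 0,"rz": 0},
])

```text
time: 4.0
eef_pos: [0.4299, 0.2013, 0.0091]
eef_rot: [0.688, 0.726, -0.0, -0.0]
force: [-0.2, -0.0, 0.2]
finger_gap: 0.75
gripper_force: 0.0
```

Request:
servo_tool([
  {"tx": 0,"ty": 0,"tz": 0.1,"rx": 0,"ry": 0,"rz": 0},
  {"tx": 0,"ty": 0,"tz": 0.1,"rx": 0,"ry": 0,"rz": 0},
  {"tx": 0,"ty": 0,"tz": 0.1,"rx": 0,"ry": 0,"rz": 0},
  {"tx": 0,"ty": 0,"tz": 0,"rx": 0,"ry": 0,"rz": 0},
])

```text
time: 4.33
eef_pos: [0.4298, 0.2013, 0.0061]
eef_rot: [0.688, 0.726, -0.0, -0.0]
force: [0.0, -0.3, -0.2]
finger_gap: 0.749
gripper_force: 0.0
```

Request:
servo_tool([
  {"tx": 0,"ty": 0,"tz": 0.1,"rx": 0,"ry": 0,"rz": 0},
  {"tx": 0,"ty": 0,"tz": 0.1,"rx": 0,"ry": 0,"rz": 0},
  {"tx": 0,"ty": 0,"tz": 0,"rx": 0,"ry": 0,"rz": 0},
])

```text
time: 4.58
eef_pos: [0.4301, 0.2013, 0.005]
eef_rot: [0.688, 0.726, 0.0, -0.0]
force: [-2.8, -1.1, 12.3]
finger_gap: 0.752
gripper_force: 6.1
```

Request:
servo_tool([
  {"tx": 0,"ty": 0,"tz": -0.5,"rx": 0,"ry": 0,"rz": 0},
  {"tx": 0,"ty": 0,"tz": -0.4,"rx": 0,"ry": 0,"rz": 0},
  {"tx": 0,"ty": 0,"tz": 0,"rx": 0,"ry": 0,"rz": 0},
])

```text
time: 4.83
eef_pos: [0.4304, 0.2015, 0.014]
eef_rot: [0.688, 0.726, 0.001, 0.0]
force: [0.5, -0.1, -0.2]
finger_gap: 0.751
gripper_force: 0.0
```

Request:
servo_tool([
  {"tx": 0,"ty": 0,"tz": 0,"rx": 0,"ry": 0,"rz": 0},
  {"tx": 0,"ty": 0,"tz": 0,"rx": 0,"ry": 0,"rz": 0},
  {"tx": 0,"ty": 0,"tz": 0,"rx": 0,"ry": 0,"rz": 0},
  {"tx": 0,"ty": 0,"tz": 0,"rx": 0,"ry": 0,"rz": 0},
  {"tx": 0,"ty": 0,"tz": 0,"rx": 0,"ry": 0,"rz": 0},
], grip=1)

```text
time: 5.25
eef_pos: [0.4301, 0.2015, 0.0141]
eef_rot: [0.688, 0.726, 0.0, -0.0]
force: [-3.0, -0.6, 14.9]
finger_gap: 0.544
gripper_force: 59.0
```

```bash
python3 -c "
from h import *
go(.5128,-.0215,.09,3)"
```

```text
t 5.25 pos [0.4301 0.2015 0.0141] yaw 3.1 j [-0.75  0.52  0.27  2.16 -0.28  0.5  -0.22] F [-3.  -0.6 14.9] gap 46.2
tilt z [ 2.e-04  7.e-04 -1.e+00] shift [-22.71   7.04  -7.61] | turn rz 0.1 | shift if after turn [-22.69   7.09  -7.61]
```

Request:
servo_tool([
  {"tx": 0,"ty": 0,"tz": -0.5,"rx": 0,"ry": 0,"rz": 0},
  {"tx": 0,"ty": 0,"tz": -2,"rx": 0,"ry": 0,"rz": 0},
  {"tx": 0,"ty": 0,"tz": -3,"rx": 0,"ry": 0,"rz": 0},
  {"tx": 0,"ty": 0,"tz": -2,"rx": 0,"ry": 0,"rz": 0},
  {"tx": 0,"ty": 0,"tz": 0,"rx": 0,"ry": 0,"rz": 0},
  {"tx": 0,"ty": 0,"tz": 0,"rx": 0,"ry": 0,"rz": 0},
])

```text
time: 5.75
eef_pos: [0.4305, 0.2018, 0.0891]
eef_rot: [0.687, 0.726, 0.001, 0.0]
force: [0.4, -0.2, -0.6]
finger_gap: 0.544
gripper_force: 61.6
```

```bash
python3 -c "
from look import *
go(.5128,-.0215,.09,3)
look('g3',(200,120,300,220))"
```

```text
t 5.75 pos [0.4305 0.2018 0.0891] yaw 3.1 j [-0.82  0.38  0.34  2.12 -0.2   0.67 -0.29] F [ 0.4 -0.2 -0.6] gap 46.2
tilt z [ 0.0018  0.0015 -1.    ] shift [-22.75   6.99  -0.11] | turn rz 0.1 | shift if after turn [-22.73   7.05  -0.11]
scene TCP px [248.2 182.6]
top TCP px [246.7 230.2]
```

View pics/g3.png

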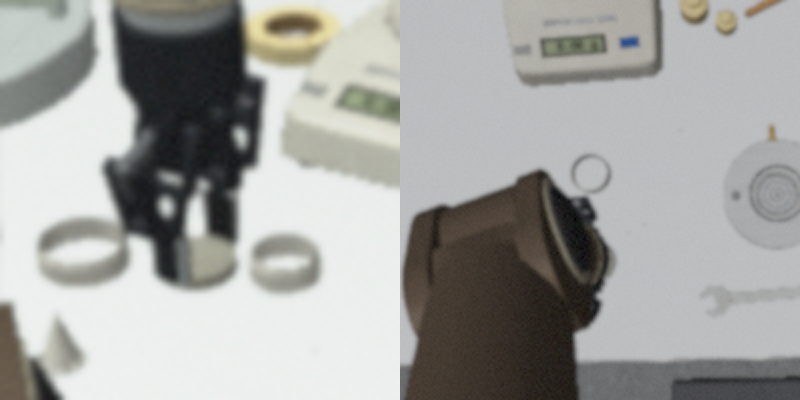

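The disc is held level between the fingers, centred near scene px (251,185). Moving over the well.

Request:
servo_tool([
  {"tx": -1.3,"ty": 0.4,"tz": 0,"rx": 0,"ry": 0,"rz": 0},
  {"tx": -2.6,"ty": 0.8,"tz": 0,"rx": 0,"ry": 0,"rz": 0},
  {"tx": -2.6,"ty": 0.8,"tz": 0,"rx": 0,"ry": 0,"rz": 0},
  {"tx": -2.6,"ty": 0.8,"tz": 0,"rx": 0,"ry": 0,"rz": 0},
  {"tx": -2.6,"ty": 0.8,"tz": 0,"rx": 0,"ry": 0,"rz": 0},
  {"tx": -2.6,"ty": 0.8,"tz": 0,"rx": 0,"ry": 0,"rz": 0},
  {"tx": -2.6,"ty": 0.8,"tz": 0,"rx": 0,"ry": 0,"rz": 0},
  {"tx": -2.6,"ty": 0.8,"tz": 0,"rx": 0,"ry": 0,"rz": 0},
  {"tx": -2.6,"ty": 0.8,"tz": 0,"rx": 0,"ry": 0,"rz": 0},
  {"tx": -0.6,"ty": 0.2,"tz": 0,"rx": 0,"ry": 0,"rz": 0},
  {"tx": 0,"ty": 0,"tz": 0,"rx": 0,"ry": 0,"rz": 0},
  {"tx": 0,"ty": 0,"tz": 0,"rx": 0,"ry": 0,"rz": 0},
])

```text
time: 6.85
eef_pos: [0.5113, -0.0213, 0.0872]
eef_rot: [0.688, 0.726, -0.001, -0.001]
force: [-0.5, 0.1, -0.9]
finger_gap: 0.545
gripper_force: 61.6
```

```bash
python3 -c "
from look import *
go(.513,-.0212,.0405,3)
look('g4',(290,150,390,250),(290,150,390,250))"
```

```text
t 6.85 pos [ 0.5113 -0.0213  0.0872] yaw 3.1 j [-0.34  0.44  0.37  2.04 -0.24  0.71  0.23] F [-0.5  0.1 -0.9] gap 46.3
tilt z [-2.3e-03  1.0e-04 -1.0e+00] shift [0.   0.18 4.66] | turn rz 0.1 | shift if after turn [0.   0.18 4.66]
scene TCP px [343.2 193.7]
top TCP px [340.  194.3]
```

View pics/g4.png

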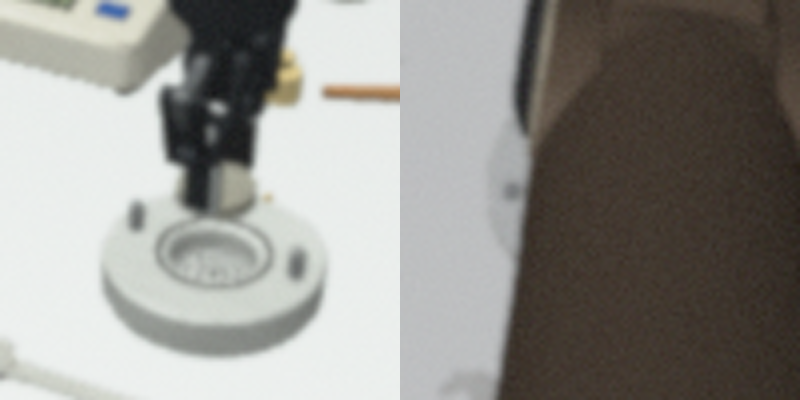

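Scene view shows the disc at px (345,197) above the well mouth at (343,214), which fits the projected offset. Lowering.

Request:
servo_tool([
  {"tx": 0,"ty": 0.2,"tz": 1,"rx": 0,"ry": 0,"rz": 0},
  {"tx": 0,"ty": 0,"tz": 1.3,"rx": 0,"ry": 0,"rz": 0},
  {"tx": 0,"ty": 0,"tz": 0.8,"rx": 0,"ry": 0,"rz": 0},
  {"tx": 0,"ty": 0,"tz": 0.5,"rx": 0,"ry": 0,"rz": 0},
  {"tx": 0,"ty": 0,"tz": 0.4,"rx": 0,"ry": 0,"rz": 0},
  {"tx": 0,"ty": 0,"tz": 0.3,"rx": 0,"ry": 0,"rz": 0},
  {"tx": 0,"ty": 0,"tz": 0.3,"rx": 0,"ry": 0,"rz": 0},
  {"tx": 0,"ty": 0,"tz": 0.1,"rx": 0,"ry": 0,"rz": 0},
  {"tx": 0,"ty": 0,"tz": 0,"rx": 0,"ry": 0,"rz": 0},
])

```text
time: 7.7
eef_pos: [0.5142, -0.0215, 0.0412]
eef_rot: [0.688, 0.726, 0.0, -0.0]
force: [-0.1, -0.1, -0.6]
finger_gap: 0.548
gripper_force: 61.6
```

Request:
servo_tool([
  {"tx": 0,"ty": -0.1,"tz": 0.1,"rx": 0,"ry": 0,"rz": 0},
  {"tx": 0,"ty": 0,"tz": 0.1,"rx": 0,"ry": 0,"rz": 0},
  {"tx": 0,"ty": 0,"tz": 0,"rx": 0,"ry": 0,"rz": 0},
])

```text
time: 7.95
eef_pos: [0.5132, -0.0215, 0.0393]
eef_rot: [0.688, 0.726, 0.0, 0.0]
force: [0.3, 0.4, 0.1]
finger_gap: 0.541
gripper_force: 61.6
```

Request:
servo_tool([
  {"tx": 0,"ty": 0,"tz": 0,"rx": 0,"ry": 0,"rz": 0},
  {"tx": 0,"ty": 0,"tz": 0,"rx": 0,"ry": 0,"rz": 0},
  {"tx": 0,"ty": 0,"tz": 0,"rx": 0,"ry": 0,"rz": 0},
], grip=-0.5)

```text
time: 8.2
eef_pos: [0.5134, -0.0215, 0.0394]
eef_rot: [0.688, 0.726, 0.0, 0.0]
force: [1.1, 0.1, 0.8]
finger_gap: 0.749
gripper_force: 0.0
```

Request:
servo_tool([
  {"tx": 0,"ty": 0,"tz": -1,"rx": 0,"ry": 0,"rz": 0},
  {"tx": 0,"ty": 0,"tz": -3,"rx": 0,"ry": 0,"rz": 0},
  {"tx": 0,"ty": 0,"tz": -2,"rx": 0,"ry": 0,"rz": 0},
  {"tx": 0,"ty": 0,"tz": 0,"rx": 0,"ry": 0,"rz": 0},
])

```text
time: 8.53
eef_pos: [0.5157, -0.0218, 0.1035]
eef_rot: [0.688, 0.726, 0.002, 0.002]
force: [0.3, 0.8, -0.0]
finger_gap: 0.749
gripper_force: 0.0
```

```bash
python3 -c "
from look import *
go(.5438,.2185,.1,3)
look('g5',(290,150,390,250),(210,150,310,250))"
```

```text
t 8.53 pos [ 0.5157 -0.0218  0.1035] yaw 3.1 j [-0.36  0.41  0.38  2.02 -0.23  0.74  0.22] F [ 0.3  0.8 -0. ] gap 63.6
tilt z [ 6.1e-03  6.0e-04 -1.0e+00] shift [23.84  4.1   0.38] | turn rz 0.1 | shift if after turn [23.85  4.07  0.38]
scene TCP px [344.6 188.1]
top TCP px [340.9 192.6]
```

View pics/g5.png

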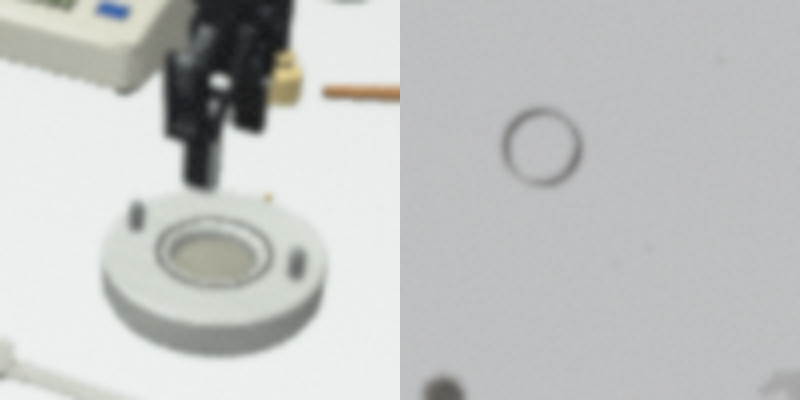

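The disc lies flat low in the well (scene px 343,214). Next is the small ring, at top px (245,187).

Request:
servo_tool([
  {"tx": 1.2,"ty": 0.2,"tz": 0,"rx": 0,"ry": 0,"rz": 0},
  {"tx": 2.6,"ty": 0.5,"tz": 0,"rx": 0,"ry": 0,"rz": 0},
  {"tx": 2.6,"ty": 0.5,"tz": 0,"rx": 0,"ry": 0,"rz": 0},
  {"tx": 2.6,"ty": 0.5,"tz": 0,"rx": 0,"ry": 0,"rz": 0},
  {"tx": 2.6,"ty": 0.5,"tz": 0,"rx": 0,"ry": 0,"rz": 0},
  {"tx": 2.6,"ty": 0.5,"tz": 0,"rx": 0,"ry": 0,"rz": 0},
  {"tx": 2.6,"ty": 0.5,"tz": 0,"rx": 0,"ry": 0,"rz": 0},
  {"tx": 2.6,"ty": 0.4,"tz": 0,"rx": 0,"ry": 0,"rz": 0},
  {"tx": 2.6,"ty": 0.4,"tz": 0,"rx": 0,"ry": 0,"rz": 0},
  {"tx": 1.9,"ty": 0.3,"tz": 0,"rx": 0,"ry": 0,"rz": 0},
  {"tx": 0,"ty": 0,"tz": 1.5,"rx": 0,"ry": 0,"rz": 0},
  {"tx": 0,"ty": 0,"tz": 1.5,"rx": 0,"ry": 0,"rz": 0},
  {"tx": 0,"ty": 0,"tz": 1.0,"rx": 0,"ry": 0,"rz": 0},
  {"tx": 0,"ty": 0,"tz": 0,"rx": 0,"ry": 0,"rz": 0},
  {"tx": 0,"ty": 0,"tz": 0,"rx": 0,"ry": 0,"rz": 0},
])

```text
time: 9.88
eef_pos: [0.5423, 0.2193, 0.0583]
eef_rot: [0.688, 0.726, -0.001, -0.0]
force: [0.2, -0.2, 0.6]
finger_gap: 0.744
gripper_force: 0.0
```

```bash
python3 -c "
from look import *
go(.5435,.2187,.019,3)"
```

```text
t 9.88 pos [0.5423 0.2193 0.0583] yaw 3.1 j [-0.71  0.58  0.32  1.87 -0.26  0.73 -0.18] F [ 0.2 -0.2  0.6] gap 63.3
tilt z [-0.0022 -0.0012 -1.    ] shift [-0.06  0.12  3.93] | turn rz 0.1 | shift if after turn [-0.06  0.12  3.93]
```

Request:
servo_tool([
  {"tx": 0,"ty": 0.1,"tz": 1.5,"rx": 0,"ry": 0,"rz": 0},
  {"tx": 0,"ty": 0,"tz": 1.5,"rx": 0,"ry": 0,"rz": 0},
  {"tx": 0,"ty": 0,"tz": 0.9,"rx": 0,"ry": 0,"rz": 0},
  {"tx": 0,"ty": 0,"tz": 0,"rx": 0,"ry": 0,"rz": 0},
  {"tx": 0,"ty": 0,"tz": 0,"rx": 0,"ry": 0,"rz": 0},
])

```text
time: 10.3
eef_pos: [0.5442, 0.2193, 0.0205]
eef_rot: [0.688, 0.726, -0.0, -0.0]
force: [-0.4, 0.4, 0.1]
finger_gap: 0.752
gripper_force: 0.0
```

Request:
servo_tool([
  {"tx": 0,"ty": 0,"tz": 0,"rx": 0,"ry": 0,"rz": 0},
  {"tx": 0,"ty": 0,"tz": 0,"rx": 0,"ry": 0,"rz": 0},
  {"tx": 0,"ty": 0,"tz": 0,"rx": 0,"ry": 0,"rz": 0},
  {"tx": 0,"ty": 0,"tz": 0,"rx": 0,"ry": 0,"rz": 0},
  {"tx": 0,"ty": 0,"tz": 0,"rx": 0,"ry": 0,"rz": 0},
], grip=1)

```text
time: 10.72
eef_pos: [0.5448, 0.2197, 0.022]
eef_rot: [0.688, 0.726, 0.001, 0.0]
force: [-1.3, -0.4, 7.8]
finger_gap: 0.522
gripper_force: 59.8
```

Request:
servo_tool([
  {"tx": 0,"ty": 0,"tz": -1,"rx": 0,"ry": 0,"rz": 0},
  {"tx": 0,"ty": 0,"tz": -3,"rx": 0,"ry": 0,"rz": 0},
  {"tx": 0,"ty": 0,"tz": -3,"rx": 0,"ry": 0,"rz": 0},
  {"tx": 0,"ty": 0,"tz": -1.5,"rx": 0,"ry": 0,"rz": 0},
  {"tx": 0,"ty": 0,"tz": 0,"rx": 0,"ry": 0,"rz": 0},
  {"tx": 0,"ty": 0,"tz": 0,"rx": 0,"ry": 0,"rz": 0},
])

```text
time: 11.22
eef_pos: [0.5448, 0.22, 0.107]
eef_rot: [0.688, 0.726, 0.002, 0.0]
force: [-0.6, 0.4, -2.2]
finger_gap: 0.52
gripper_force: 61.3
```

```bash
python3 -c "
from look import *
go(.513,-.0215,.1,3)"
```

```text
t 11.22 pos [0.5448 0.22   0.107 ] yaw 3.1 j [-0.73  0.51  0.35  1.84 -0.23  0.82 -0.2 ] F [-0.6  0.4 -2.2] gap 44.2
tilt z [ 0.0025  0.0018 -1.    ] shift [-23.94  -4.5    0.65] | turn rz 0.1 | shift if after turn [-23.95  -4.44   0.65]
```

Request:
servo_tool([
  {"tx": -1.2,"ty": -0.2,"tz": 0,"rx": 0,"ry": 0,"rz": 0},
  {"tx": -2.6,"ty": -0.5,"tz": 0,"rx": 0,"ry": 0,"rz": 0},
  {"tx": -2.6,"ty": -0.5,"tz": 0,"rx": 0,"ry": 0,"rz": 0},
  {"tx": -2.6,"ty": -0.5,"tz": 0,"rx": 0,"ry": 0,"rz": 0},
  {"tx": -2.6,"ty": -0.5,"tz": 0,"rx": 0,"ry": 0,"rz": 0},
  {"tx": -2.6,"ty": -0.5,"tz": 0,"rx": 0,"ry": 0,"rz": 0},
  {"tx": -2.6,"ty": -0.5,"tz": 0,"rx": 0,"ry": 0,"rz": 0},
  {"tx": -2.6,"ty": -0.5,"tz": 0,"rx": 0,"ry": 0,"rz": 0},
  {"tx": -2.6,"ty": -0.5,"tz": 0,"rx": 0,"ry": 0,"rz": 0},
  {"tx": -1.9,"ty": -0.3,"tz": 0,"rx": 0,"ry": 0,"rz": 0},
  {"tx": 0,"ty": 0,"tz": 0,"rx": 0,"ry": 0,"rz": 0},
  {"tx": 0,"ty": 0,"tz": 0,"rx": 0,"ry": 0,"rz": 0},
  {"tx": 0,"ty": 0,"tz": 0,"rx": 0,"ry": 0,"rz": 0},
])

```text
time: 12.3
eef_pos: [0.5115, -0.0215, 0.1045]
eef_rot: [0.688, 0.726, -0.001, -0.001]
force: [-0.1, 0.7, -0.4]
finger_gap: 0.525
gripper_force: 61.3
```

```bash
python3 -c "
from look import *
go(.5132,-.0210,.0435,3)
look('g6',(290,150,390,250),(290,150,390,250))"
```

```text
t 12.3 pos [ 0.5115 -0.0215  0.1045] yaw 3.1 j [-0.36  0.41  0.39  2.03 -0.22  0.75  0.22] F [-0.1  0.7 -0.4] gap 44.6
tilt z [-1.6e-03  1.0e-04 -1.0e+00] shift [0.04 0.19 6.1 ] | turn rz 0.1 | shift if after turn [0.04 0.19 6.1 ]
scene TCP px [343.8 187.6]
top TCP px [340.8 193.2]
```

View pics/g6.png

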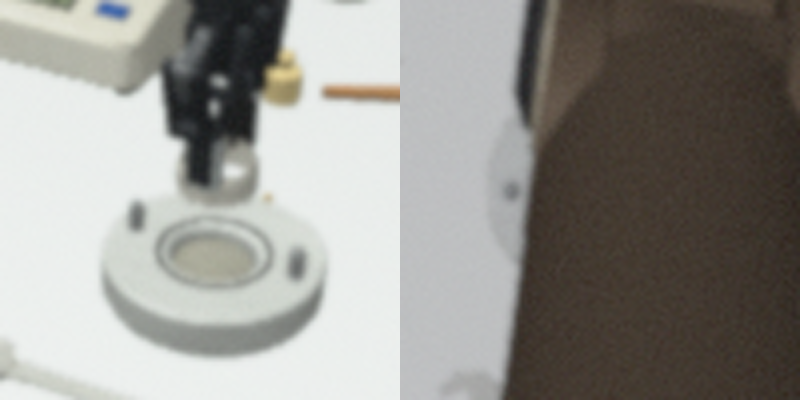

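The ring is held level at scene px (344,194), above the disc in the well. I'll lower it slowly to contact.

Request:
servo_tool([
  {"tx": 0,"ty": 0.1,"tz": 1,"rx": 0,"ry": 0,"rz": 0},
  {"tx": 0,"ty": 0,"tz": 1.5,"rx": 0,"ry": 0,"rz": 0},
  {"tx": 0,"ty": 0,"tz": 1.0,"rx": 0,"ry": 0,"rz": 0},
  {"tx": 0,"ty": 0,"tz": 0.7,"rx": 0,"ry": 0,"rz": 0},
  {"tx": 0,"ty": 0,"tz": 0.4,"rx": 0,"ry": 0,"rz": 0},
  {"tx": 0,"ty": 0,"tz": 0.4,"rx": 0,"ry": 0,"rz": 0},
  {"tx": 0,"ty": 0,"tz": 0.3,"rx": 0,"ry": 0,"rz": 0},
  {"tx": 0,"ty": 0,"tz": 0.3,"rx": 0,"ry": 0,"rz": 0},
  {"tx": 0,"ty": 0,"tz": 0,"rx": 0,"ry": 0,"rz": 0},
  {"tx": 0,"ty": 0,"tz": 0,"rx": 0,"ry": 0,"rz": 0},
])

```text
time: 13.23
eef_pos: [0.5134, -0.0216, 0.0494]
eef_rot: [0.688, 0.726, 0.0, 0.0]
force: [0.2, -0.2, -1.6]
finger_gap: 0.522
gripper_force: 61.3
```

Request:
servo_tool([
  {"tx": 0,"ty": 0,"tz": 0.1,"rx": 0,"ry": 0,"rz": 0},
  {"tx": 0,"ty": 0,"tz": 0.1,"rx": 0,"ry": 0,"rz": 0},
  {"tx": 0,"ty": 0,"tz": 0.1,"rx": 0,"ry": 0,"rz": 0},
  {"tx": 0,"ty": 0,"tz": 0,"rx": 0,"ry": 0,"rz": 0},
])

```text
time: 13.57
eef_pos: [0.5132, -0.0215, 0.0462]
eef_rot: [0.688, 0.726, 0.0, -0.0]
force: [0.5, 0.1, -0.5]
finger_gap: 0.524
gripper_force: 61.3
```

Request:
servo_tool([
  {"tx": 0,"ty": 0,"tz": 0.1,"rx": 0,"ry": 0,"rz": 0},
  {"tx": 0,"ty": 0,"tz": 0.1,"rx": 0,"ry": 0,"rz": 0},
  {"tx": 0,"ty": 0,"tz": 0,"rx": 0,"ry": 0,"rz": 0},
])

```text
time: 13.82
eef_pos: [0.5133, -0.0215, 0.0442]
eef_rot: [0.688, 0.726, 0.0, 0.0]
force: [0.7, 0.5, -1.8]
finger_gap: 0.527
gripper_force: 61.4
```

Request:
servo_tool([
  {"tx": 0,"ty": 0,"tz": 0.1,"rx": 0,"ry": 0,"rz": 0},
  {"tx": 0,"ty": 0,"tz": 0.1,"rx": 0,"ry": 0,"rz": 0},
  {"tx": 0,"ty": 0,"tz": 0,"rx": 0,"ry": 0,"rz": 0},
])

```text
time: 14.07
eef_pos: [0.5134, -0.0215, 0.0438]
eef_rot: [0.688, 0.726, 0.0, -0.0]
force: [-6.2, 0.6, 21.3]
finger_gap: 0.528
gripper_force: 64.8
```

Request:
servo_tool([
  {"tx": 0,"ty": 0,"tz": -0.1,"rx": 0,"ry": 0,"rz": 0},
  {"tx": 0,"ty": 0,"tz": 0,"rx": 0,"ry": 0,"rz": 0},
])

```text
time: 14.23
eef_pos: [0.5134, -0.0215, 0.044]
eef_rot: [0.688, 0.726, 0.0, 0.0]
force: [-3.0, -1.1, 9.2]
finger_gap: 0.523
gripper_force: 62.9
```

Request:
servo_tool([
  {"tx": 0,"ty": 0,"tz": 0,"rx": 0,"ry": 0,"rz": 0},
  {"tx": 0,"ty": 0,"tz": 0,"rx": 0,"ry": 0,"rz": 0},
  {"tx": 0,"ty": 0,"tz": 0,"rx": 0,"ry": 0,"rz": 0},
  {"tx": 0,"ty": 0,"tz": -0.5,"rx": 0,"ry": 0,"rz": 0},
  {"tx": 0,"ty": 0,"tz": -2,"rx": 0,"ry": 0,"rz": 0},
  {"tx": 0,"ty": 0,"tz": -3,"rx": 0,"ry": 0,"rz": 0},
  {"tx": 0,"ty": 0,"tz": -2,"rx": 0,"ry": 0,"rz": 0},
  {"tx": 0,"ty": 0,"tz": 0,"rx": 0,"ry": 0,"rz": 0},
  {"tx": 0,"ty": 0,"tz": 0,"rx": 0,"ry": 0,"rz": 0},
], grip=-0.6)

```text
time: 14.98
eef_pos: [0.514, -0.0214, 0.1194]
eef_rot: [0.688, 0.726, 0.001, 0.001]
force: [0.1, 0.5, -0.6]
finger_gap: 0.799
gripper_force: 0.0
```

```bash
python3 -c "
from look import *
go(.5313,-.272,.1,33.4)
d=get_image('scene'); np.save('after_ring.npy',d['frame'])
s,k,e=circ(d,(.513,-.0215),.042,.025,.004); print('ring top',s,k,e)
"
```

```text
t 14.98 pos [ 0.514  -0.0214  0.1194] yaw 3.1 j [-0.37  0.39  0.4   2.01 -0.21  0.78  0.21] F [ 0.1  0.5 -0.6] gap 67.9
tilt z [ 2.6e-03  6.0e-04 -1.0e+00] shift [-25.12   0.35   1.93] | turn rz -30.3 | shift if after turn [-21.88 -12.36   1.93]
ring top [ 0.50988143 -0.02375668  0.02601158] 90 0.0007348382096947857
```

Request:
servo_tool([
  {"tx": -1.3,"ty": 0,"tz": 0,"rx": 0,"ry": 0,"rz": 0},
  {"tx": -2.7,"ty": 0,"tz": 0,"rx": 0,"ry": 0,"rz": 0},
  {"tx": -2.7,"ty": 0,"tz": 0,"rx": 0,"ry": 0,"rz": 0},
  {"tx": -2.7,"ty": 0,"tz": 0,"rx": 0,"ry": 0,"rz": 0},
  {"tx": -2.7,"ty": 0,"tz": 0,"rx": 0,"ry": 0,"rz": 0},
  {"tx": -2.7,"ty": 0.1,"tz": 0,"rx": 0,"ry": 0,"rz": 0},
  {"tx": -2.7,"ty": 0.1,"tz": 0,"rx": 0,"ry": 0,"rz": 0},
  {"tx": -2.7,"ty": 0.1,"tz": 0,"rx": 0,"ry": 0,"rz": 0},
  {"tx": -2.7,"ty": 0.1,"tz": 0,"rx": 0,"ry": 0,"rz": 0},
  {"tx": -2.2,"ty": 0,"tz": 0,"rx": 0,"ry": 0,"rz": 0},
  {"tx": 0,"ty": 0,"tz": 0,"rx": 0,"ry": 0,"rz": -5},
  {"tx": 0,"ty": 0,"tz": 0,"rx": 0,"ry": 0,"rz": -5},
  {"tx": 0,"ty": 0,"tz": 0,"rx": 0,"ry": 0,"rz": -5},
  {"tx": 0,"ty": 0,"tz": 0,"rx": 0,"ry": 0,"rz": -5},
  {"tx": 0,"ty": 0,"tz": 0,"rx": 0,"ry": 0,"rz": -5},
  {"tx": 0,"ty": 0,"tz": 0,"rx": 0,"ry": 0,"rz": -5},
  {"tx": 0,"ty": 0,"tz": 0,"rx": 0,"ry": 0,"rz": 0},
  {"tx": 0,"ty": 0,"tz": 0,"rx": 0,"ry": 0,"rz": 0},
], grip=-0.8)

```text
time: 16.53
eef_pos: [0.5302, -0.2717, 0.1171]
eef_rot: [0.477, 0.879, 0.0, -0.001]
force: [-0.1, -0.1, 0.4]
finger_gap: 0.901
gripper_force: 0.0
```

```bash
python3 -c "
from look import *
go(.5313,-.272,.03,33.4)
d=get_image('top')
for c,z,r in [((.513,-.0215),.042,.025),((.513,-.0215),.03,.070)]: print(circ(d,c,z,r,.005))
print(circ(d,(.5313,-.272),.046,.028,.005),circ(d,(.5313,-.272),.018,.042,.005))
"
```

```text
t 16.53 pos [ 0.5302 -0.2717  0.1171] yaw 33.0 j [ 0.18  0.5   0.29  1.81 -0.18  0.86  1.13] F [-0.1 -0.1  0.4] gap 76.6
tilt z [-0.0018  0.001  -1.    ] shift [-0.1   0.08  8.71] | turn rz -0.4 | shift if after turn [-0.1   0.08  8.71]
(array([ 0.51139315, -0.01880239,  0.02659955]), 82, np.float64(0.00027835535652267346))
(array([ 0.51256497, -0.02030848,  0.07121692]), 90, np.float64(0.0006391653609200687))
(array([ 0.53112949, -0.27070142,  0.02493324]), 90, np.float64(0.00018679694124285225)) (array([ 0.53086929, -0.27011201,  0.04332313]), 89, np.float64(0.0007742727156253223))
```

Request:
servo_tool([
  {"tx": 0,"ty": 0.1,"tz": 1,"rx": 0,"ry": 0,"rz": 0},
  {"tx": 0,"ty": 0,"tz": 2,"rx": 0,"ry": 0,"rz": 0},
  {"tx": 0,"ty": 0,"tz": 2,"rx": 0,"ry": 0,"rz": 0},
  {"tx": 0,"ty": 0,"tz": 1.5,"rx": 0,"ry": 0,"rz": 0},
  {"tx": 0,"ty": 0,"tz": 1,"rx": 0,"ry": 0,"rz": 0},
  {"tx": 0,"ty": 0,"tz": 0.7,"rx": 0,"ry": 0,"rz": 0},
  {"tx": 0,"ty": 0,"tz": 0.3,"rx": 0,"ry": 0,"rz": 0},
  {"tx": 0,"ty": 0,"tz": 0,"rx": 0,"ry": 0,"rz": 0},
  {"tx": 0,"ty": 0,"tz": 0,"rx": 0,"ry": 0,"rz": 0},
])

```text
time: 17.33
eef_pos: [0.5321, -0.2716, 0.0337]
eef_rot: [0.476, 0.879, -0.0, 0.0]
force: [-0.9, -0.4, 0.3]
finger_gap: 0.9
gripper_force: 0.0
```

Request:
servo_tool([
  {"tx": 0,"ty": 0,"tz": 0,"rx": 0,"ry": 0,"rz": 0},
  {"tx": 0,"ty": 0,"tz": 0,"rx": 0,"ry": 0,"rz": 0},
  {"tx": 0,"ty": 0,"tz": 0,"rx": 0,"ry": 0,"rz": 0},
  {"tx": 0,"ty": 0,"tz": 0,"rx": 0,"ry": 0,"rz": 0},
  {"tx": 0,"ty": 0,"tz": 0,"rx": 0,"ry": 0,"rz": 0},
  {"tx": 0,"ty": 0,"tz": 0,"rx": 0,"ry": 0,"rz": 0},
], grip=1)

```text
time: 17.83
eef_pos: [0.5325, -0.2717, 0.0345]
eef_rot: [0.476, 0.879, 0.0, 0.001]
force: [-0.6, 0.4, 6.4]
finger_gap: 0.642
gripper_force: 64.6
```

Request:
servo_tool([
  {"tx": 0,"ty": 0,"tz": -1,"rx": 0,"ry": 0,"rz": 0},
  {"tx": 0,"ty": 0,"tz": -2.5,"rx": 0,"ry": 0,"rz": 0},
  {"tx": 0,"ty": 0,"tz": -2.5,"rx": 0,"ry": 0,"rz": 0},
  {"tx": 0,"ty": 0,"tz": -2,"rx": 0,"ry": 0,"rz": 0},
  {"tx": 0,"ty": 0,"tz": 0,"rx": 0,"ry": 0,"rz": 0},
  {"tx": 0,"ty": 0,"tz": 0,"rx": 0,"ry": 0,"rz": 0},
])

```text
time: 18.33
eef_pos: [0.5322, -0.2715, 0.1144]
eef_rot: [0.476, 0.879, 0.0, 0.001]
force: [0.1, 0.7, -3.0]
finger_gap: 0.635
gripper_force: 64.7
```

```bash
python3 -c "
from look import *
go(.513,-.0215,.11,3.1)"
```

```text
t 18.33 pos [ 0.5322 -0.2715  0.1144] yaw 33.1 j [ 0.18  0.51  0.29  1.81 -0.19  0.85  1.13] F [ 0.1  0.7 -3. ] gap 54.0
tilt z [ 2.2e-03 -6.0e-04 -1.0e+00] shift [21.99 12.05  0.42] | turn rz 30.0 | shift if after turn [25.06 -0.57  0.42]
```

Request:
servo_tool([
  {"tx": 1.1,"ty": 0.6,"tz": 0,"rx": 0,"ry": 0,"rz": 0},
  {"tx": 2.2,"ty": 1.2,"tz": 0,"rx": 0,"ry": 0,"rz": 0},
  {"tx": 2.2,"ty": 1.2,"tz": 0,"rx": 0,"ry": 0,"rz": 0},
  {"tx": 2.2,"ty": 1.2,"tz": 0,"rx": 0,"ry": 0,"rz": 0},
  {"tx": 2.2,"ty": 1.2,"tz": 0,"rx": 0,"ry": 0,"rz": 0},
  {"tx": 2.2,"ty": 1.2,"tz": 0,"rx": 0,"ry": 0,"rz": 0},
  {"tx": 2.2,"ty": 1.2,"tz": 0,"rx": 0,"ry": 0,"rz": 0},
  {"tx": 2.2,"ty": 1.2,"tz": 0,"rx": 0,"ry": 0,"rz": 0},
  {"tx": 2.2,"ty": 1.2,"tz": 0,"rx": 0,"ry": 0,"rz": 0},
  {"tx": 2.2,"ty": 1.2,"tz": 0,"rx": 0,"ry": 0,"rz": 0},
  {"tx": 1.1,"ty": 0.7,"tz": 0,"rx": 0,"ry": 0,"rz": 0},
  {"tx": 0,"ty": 0,"tz": 0,"rx": 0,"ry": 0,"rz": 5},
  {"tx": 0,"ty": 0,"tz": 0,"rx": 0,"ry": 0,"rz": 5},
  {"tx": 0,"ty": 0,"tz": 0,"rx": 0,"ry": 0,"rz": 5},
  {"tx": 0,"ty": 0,"tz": 0,"rx": 0,"ry": 0,"rz": 5},
  {"tx": 0,"ty": 0,"tz": 0,"rx": 0,"ry": 0,"rz": 5},
  {"tx": 0,"ty": 0,"tz": 0,"rx": 0,"ry": 0,"rz": 5},
  {"tx": 0,"ty": 0,"tz": 0,"rx": 0,"ry": 0,"rz": 0},
  {"tx": 0,"ty": 0,"tz": 0,"rx": 0,"ry": 0,"rz": 0},
])

```text
time: 19.92
eef_pos: [0.5117, -0.0203, 0.1121]
eef_rot: [0.686, 0.727, -0.001, -0.001]
force: [-0.0, -0.7, -3.2]
finger_gap: 0.642
gripper_force: 64.5
```

```bash
python3 -c "
from look import *
go(.513,-.0215,.09,3.1)"
```

```text
t 19.92 pos [ 0.5117 -0.0203  0.1121] yaw 3.3 j [-0.36  0.4   0.38  2.02 -0.21  0.76  0.21] F [-0.  -0.7 -3.2] gap 54.6
tilt z [-2.4e-03 -3.0e-04 -1.0e+00] shift [-0.13  0.13  2.21] | turn rz 0.2 | shift if after turn [-0.13  0.13  2.21]
```

Request:
servo_tool([
  {"tx": -0.1,"ty": 0.1,"tz": 1,"rx": 0,"ry": 0,"rz": 0},
  {"tx": 0,"ty": 0,"tz": 0.7,"rx": 0,"ry": 0,"rz": 0},
  {"tx": 0,"ty": 0,"tz": 0.4,"rx": 0,"ry": 0,"rz": 0},
  {"tx": 0,"ty": 0,"tz": 0,"rx": 0,"ry": 0,"rz": 0},
  {"tx": 0,"ty": 0,"tz": 0,"rx": 0,"ry": 0,"rz": 0},
])

```text
time: 20.33
eef_pos: [0.5135, -0.0221, 0.0917]
eef_rot: [0.688, 0.726, -0.0, -0.0]
force: [-0.3, 0.2, -2.8]
finger_gap: 0.638
gripper_force: 64.6
```

```bash
python3 -c "
from look import *
go(.513,-.0215,.0642,3.1)
d=get_image('scene'); s=monitor.get_state(); x,y,_=s['eef_pos']; zu=s['eef_pos'][2]-.0342
b=np.radians(3.1); Y=np.array([-np.sin(b),np.cos(b)])*.054
S=8; im=cv2.resize(d['frame'][165:238,293:393,::-1],None,fx=S,fy=S,interpolation=cv2.INTER_CUBIC)
def mk(p,col):
    u,v=proj(d,p); cv2.circle(im,(int((u+.5-293)*S),int((v+.5-165)*S)),3,col,-1); print(np.round((u,v),1),((u+.5-293)*S).round(),((v+.5-165)*S).round())
for k in(1,-1):
    mk([x+k*Y[0],y+k*Y[1],zu+.01],(0,0,255)); mk([.513+k*Y[0],-.0215+k*Y[1],.052],(0,255,0))
cv2.imwrite('pics/last.png',im)"
```

```text
t 20.33 pos [ 0.5135 -0.0221  0.0917] yaw 3.1 j [-0.34  0.43  0.37  2.03 -0.23  0.72  0.22] F [-0.3  0.2 -2.8] gap 54.2
tilt z [-1.2e-03 -1.0e-04 -1.0e+00] shift [ 0.06 -0.05  2.75] | turn rz 0.0 | shift if after turn [ 0.06 -0.05  2.75]
[323.9 194. ] 251.0 236.0
[323.4 199.4] 247.0 279.0
[364.5 206.3] 576.0 334.0
[363.6 211.7] 569.0 378.0
```

View pics/last.png

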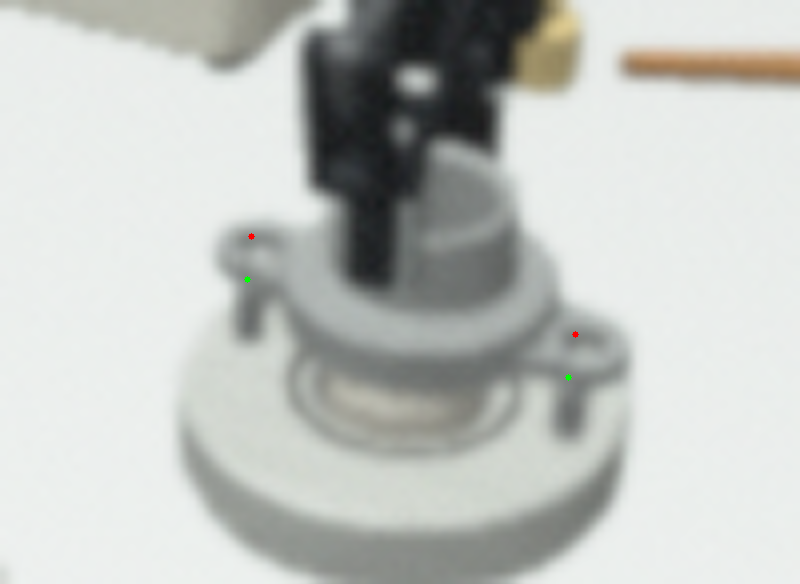

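The last picture shows the collar just above the studs. The ears are at crop (250,250) and (585,345), the studs at x≈249 and 568, and the ring wall shows in the well. The collar looks about 1 mm too far to −y, so I'll nudge it and lower it, watching the force.

Request:
servo_tool([
  {"tx": 0.1,"ty": 0,"tz": 0.3,"rx": 0,"ry": 0,"rz": 0},
  {"tx": 0,"ty": 0,"tz": 0.2,"rx": 0,"ry": 0,"rz": 0},
  {"tx": 0,"ty": 0,"tz": 0.1,"rx": 0,"ry": 0,"rz": 0},
  {"tx": 0,"ty": 0,"tz": 0.1,"rx": 0,"ry": 0,"rz": 0},
  {"tx": 0,"ty": 0,"tz": 0.1,"rx": 0,"ry": 0,"rz": 0},
  {"tx": 0,"ty": 0,"tz": 0,"rx": 0,"ry": 0,"rz": 0},
])

```text
time: 20.88
eef_pos: [0.5138, -0.0209, 0.0841]
eef_rot: [0.688, 0.726, -0.0, -0.0]
force: [0.1, 0.1, -2.6]
finger_gap: 0.641
gripper_force: 64.6
```

Request:
servo_tool([
  {"tx": 0,"ty": 0,"tz": 0.1,"rx": 0,"ry": 0,"rz": 0},
  {"tx": 0,"ty": 0,"tz": 0.1,"rx": 0,"ry": 0,"rz": 0},
  {"tx": 0,"ty": 0,"tz": 0.1,"rx": 0,"ry": 0,"rz": 0},
  {"tx": 0,"ty": 0,"tz": 0,"rx": 0,"ry": 0,"rz": 0},
])

```text
time: 21.22
eef_pos: [0.5138, -0.021, 0.0811]
eef_rot: [0.688, 0.726, -0.0, -0.0]
force: [0.1, 0.4, -3.0]
finger_gap: 0.638
gripper_force: 64.6
```

Request:
servo_tool([
  {"tx": 0,"ty": 0,"tz": 0.1,"rx": 0,"ry": 0,"rz": 0},
  {"tx": 0,"ty": 0,"tz": 0.1,"rx": 0,"ry": 0,"rz": 0},
  {"tx": 0,"ty": 0,"tz": 0.1,"rx": 0,"ry": 0,"rz": 0},
  {"tx": 0,"ty": 0,"tz": 0,"rx": 0,"ry": 0,"rz": 0},
])

```text
time: 21.55
eef_pos: [0.5138, -0.0209, 0.0781]
eef_rot: [0.688, 0.726, -0.0, -0.0]
force: [-0.2, 0.3, -2.5]
finger_gap: 0.638
gripper_force: 64.6
```

Request:
servo_tool([
  {"tx": 0,"ty": 0,"tz": 0.1,"rx": 0,"ry": 0,"rz": 0},
  {"tx": 0,"ty": 0,"tz": 0.1,"rx": 0,"ry": 0,"rz": 0},
  {"tx": 0,"ty": 0,"tz": 0.1,"rx": 0,"ry": 0,"rz": 0},
  {"tx": 0,"ty": 0,"tz": 0,"rx": 0,"ry": 0,"rz": 0},
])

```text
time: 21.88
eef_pos: [0.5138, -0.0209, 0.0751]
eef_rot: [0.688, 0.726, -0.0, -0.0]
force: [-0.1, 0.4, -3.5]
finger_gap: 0.636
gripper_force: 64.6
```

Request:
servo_tool([
  {"tx": 0,"ty": 0,"tz": 0.1,"rx": 0,"ry": 0,"rz": 0},
  {"tx": 0,"ty": 0,"tz": 0.1,"rx": 0,"ry": 0,"rz": 0},
  {"tx": 0,"ty": 0,"tz": 0.1,"rx": 0,"ry": 0,"rz": 0},
  {"tx": 0,"ty": 0,"tz": 0,"rx": 0,"ry": 0,"rz": 0},
])

```text
time: 22.22
eef_pos: [0.5138, -0.0209, 0.0721]
eef_rot: [0.688, 0.726, -0.0, -0.0]
force: [-0.1, 0.4, -3.8]
finger_gap: 0.639
gripper_force: 64.6
```

Request:
servo_tool([
  {"tx": 0,"ty": 0,"tz": 0.1,"rx": 0,"ry": 0,"rz": 0},
  {"tx": 0,"ty": 0,"tz": 0.1,"rx": 0,"ry": 0,"rz": 0},
  {"tx": 0,"ty": 0,"tz": 0.1,"rx": 0,"ry": 0,"rz": 0},
  {"tx": 0,"ty": 0,"tz": 0,"rx": 0,"ry": 0,"rz": 0},
])

```text
time: 22.55
eef_pos: [0.5138, -0.0209, 0.0691]
eef_rot: [0.688, 0.726, -0.0, -0.0]
force: [0.2, 0.9, -2.5]
finger_gap: 0.638
gripper_force: 64.6
```

Request:
servo_tool([
  {"tx": 0,"ty": 0,"tz": 0.1,"rx": 0,"ry": 0,"rz": 0},
  {"tx": 0,"ty": 0,"tz": 0.1,"rx": 0,"ry": 0,"rz": 0},
  {"tx": 0,"ty": 0,"tz": 0.1,"rx": 0,"ry": 0,"rz": 0},
  {"tx": 0,"ty": 0,"tz": 0,"rx": 0,"ry": 0,"rz": 0},
])

```text
time: 22.88
eef_pos: [0.5139, -0.0209, 0.0661]
eef_rot: [0.688, 0.726, -0.0, -0.0]
force: [0.5, 0.3, -3.5]
finger_gap: 0.641
gripper_force: 64.6
```

Request:
servo_tool([
  {"tx": 0,"ty": 0,"tz": 0.1,"rx": 0,"ry": 0,"rz": 0},
  {"tx": 0,"ty": 0,"tz": 0.05,"rx": 0,"ry": 0,"rz": 0},
  {"tx": 0,"ty": 0,"tz": 0,"rx": 0,"ry": 0,"rz": 0},
])

```text
time: 23.13
eef_pos: [0.5139, -0.0209, 0.0647]
eef_rot: [0.688, 0.726, -0.0, -0.0]
force: [0.7, 0.8, -2.5]
finger_gap: 0.637
gripper_force: 64.6
```

Request:
servo_tool([
  {"tx": 0,"ty": 0,"tz": 0.05,"rx": 0,"ry": 0,"rz": 0},
  {"tx": 0,"ty": 0,"tz": 0,"rx": 0,"ry": 0,"rz": 0},
])

```text
time: 23.3
eef_pos: [0.5139, -0.0209, 0.0645]
eef_rot: [0.688, 0.726, 0.0, -0.0]
force: [-1.6, 0.8, 0.5]
finger_gap: 0.638
gripper_force: 64.8
```

Request:
servo_tool([
  {"tx": 0,"ty": 0,"tz": 0.07,"rx": 0,"ry": 0,"rz": 0},
  {"tx": 0,"ty": 0,"tz": 0,"rx": 0,"ry": 0,"rz": 0},
  {"tx": 0,"ty": 0,"tz": 0,"rx": 0,"ry": 0,"rz": 0},
])

```text
time: 23.55
eef_pos: [0.5139, -0.0209, 0.0644]
eef_rot: [0.688, 0.726, 0.0, -0.0]
force: [-4.4, 0.2, 9.9]
finger_gap: 0.637
gripper_force: 66.0
```

Request:
servo_tool([
  {"tx": 0,"ty": 0,"tz": 0.07,"rx": 0,"ry": 0,"rz": 0},
  {"tx": 0,"ty": 0,"tz": 0,"rx": 0,"ry": 0,"rz": 0},
  {"tx": 0,"ty": 0,"tz": 0,"rx": 0,"ry": 0,"rz": 0},
  {"tx": 0,"ty": 0,"tz": 0,"rx": 0,"ry": 0,"rz": 0},
])

```text
time: 23.88
eef_pos: [0.5139, -0.0209, 0.0644]
eef_rot: [0.688, 0.726, 0.001, -0.0]
force: [-6.6, 1.2, 18.3]
finger_gap: 0.636
gripper_force: 67.0
```

```bash
python3 -c "
from look import *
go(.5139,-.0209,.0644,3.1)
d=get_image('scene'); print(circ(d,(.513,-.0235),.048,.042,.004))
go(.5139,-.0209,.0644,3.1)"
```

```text
t 23.88 pos [ 0.5139 -0.0209  0.0644] yaw 3.1 j [-0.32  0.48  0.35  2.05 -0.26  0.66  0.25] F [-6.6  1.2 18.3] gap 54.1
tilt z [ 5.e-04  1.e-03 -1.e+00] shift [-0. -0.  0.] | turn rz 0.0 | shift if after turn [-0. -0.  0.]
(array([ 0.51212212, -0.02547666,  0.04146198]), 81, np.float64(0.001132561637331761))
t 23.93 pos [ 0.5139 -0.0209  0.0644] yaw 3.1 j [-0.32  0.48  0.35  2.05 -0.26  0.66  0.25] F [-6.7  1.5 18.1] gap 54.3
tilt z [ 4.0e-04  1.1e-03 -1.0e+00] shift [-0.  0. -0.] | turn rz 0.0 | shift if after turn [-0.  0. -0.]
```

```bash
python3 -c "
from bench import ticket
print(ticket.finish_job())"
```

```text
the job is handed in; nothing more can be done
None
```

The cell is assembled and handed in at about 24 s: disc in the well, small ring on it, collar seated on the base face and still gripped by the neck, pressing down with about 20 N (18 N at the wrist plus about 3 N collar weight).

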